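Pack out the gap in a measuring fixture with spacers and hold the jaw shut on them

ROBOT

A 7-joint arm with a two-finger parallel gripper is mounted at the origin on the work surface. World frame = base frame: x ahead of the robot, y to its left, z up, the work surface at z = 0. Lengths are in mm, angles in rad, forces in N, time in s.
With the tool pointing down it reaches from about 400 to 850 mm from the base axis. Payload 4.5 kg.
Tool frame: the origin (TCP) lies midway between the tips of the shut fingers; the grasp point (between the pads) lies 19 mm behind it; z points along the fingers, y is the line along which they close (so a half turn about z gives the same grasp; the last joint's range is limited). The gripper opens to 85 mm and grips with 20 to 120 N. Pads are 22 mm wide; open, the fingers measure 114 mm over their backs; the gripper's body (76 mm by 85 mm) begins 54 mm behind the grasp point. The pads swing forward as they close: fully open they stand 13 mm farther back than shut.
Start: joints at [-1.198, 0.689, -0.195, 1.565, 0.157, 0.902, -0.215], TCP at [207.704, 589.503, 231.317] pointing down, gripper open.
Joint ranges: [-3.01, 3.01], [-0.46, 2.08], [-1.47, 1.51], [0.13, 2.56], [-1, 4.14], [0.04, 2.09], [-2.66, 2.66]. Speed limits (rad/s): [2.57, 2.57, 3.14, 3.14, 3.14, 3.14, 3.14].

INTERFACE

Orientations are given as a unit quaternion [w, x, y, z].
In Python, from bench import * gives the robot as it stands.
- The arm moves only by the tool drive_tool, never from a script. Its argument "series" is one flat list of numbers, 7 for each row, row after row: the gripper's target within -1 to 1 (fully open at 1, half-way at 0, shut at -1), then the shift along the tool's x, y, z in cm, then the turn, a rotation vector about the tool's x, y, z in rad. In form: [grip, dx, dy, dz, wx, wy, wz, grip, dx, dy, dz, wx, wy, wz, ...]. A call has 1 to 12 rows; each row shifts and turns the commanded pose from where the row before left it, along the tool's axes as they then stand; what a row does not reach is not made up. A row lasts 1/10 s, in which the tool goes at most 50 mm and 8.59 degrees, less where a joint would pass 70% of its speed; a pose out of reach is approached as far as the arm can. A call is refused whole if a number of a shift passes 5 or a number of a turn 0.15, either way. A call with a gripper value outside its range is refused whole. The fingers move at their own pace and stop on an object; the grip force is fixed at half the most. Time passes only in rows, so rows that do not move let the fingers close. It gives the time, the measured TCP pose, the force, the opening and the grip force at its end, in the units of the state.
- read_state(): the state, without advancing time (a new reading comes with each control period).
- get_image(name): name is "scene" or "top" or "wrist"; returns the picture (400x640x3 uint8, red, green, blue); there is no depth.
- get_calibration(name): a dict with "fx", "fy", "cx", "cy" (pixels), "camera_from_world" (4x4, takes a point from world to camera coordinates). Camera axes: x right, y down, z forward; pixel columns grow to the right and rows downward; lengths in mm; the calibration is good to about 2 mm. A picture is of the moment at which its call begins: read the wrist's pose just before it. get_calibration takes no time and is no camera call; for the wrist camera it gives the pose at the moment of the call.
- finish_job(): hands the job in; it is judged then, once.
The state is a dict: "time_s": time; "q": joint angles; "joint_vel": joint speeds; "joint_efforts": joint torques, N m; "eef_pos": TCP position; "eef_rot": TCP orientation; "wrist_force": force on the tool from outside, world axes, zero at the start; "moment": the same for the moment, N m; "grip_width": finger opening in mm; "finger_force": force on a finger pad.
Only numpy, scipy, OpenCV 4.12 (cv2) and the standard library are available. Lean on these libraries where they do the work, as an engineer would, in place of code of your own. Each camera call takes 0.05 s, during which the arm holds its last target. There are 200 camera calls.

TASK

The part fixture for the measuring machine has to be packed out: from the tray, stand sound steel spacers one after another in the gap between the blue stop and the sprung jaw, square and centred across the rail, flat faces towards stop and jaw, until there are enough for the jaw to close on them before it runs out of travel. Then push the jaw home by its orange handle so that it presses the stack firmly against the stop, and finish while still holding it closed, because it springs open when let go. Use only sound spacers: leave the thin one, the one with the missing corner and everything else where they are, and any sound spacer that is not needed stays in the tray.

Things in the scene. Friction and masses are not known exactly. Their poses are not given: they have to be found in the camera images.
- fixture: low fixture, fixed to the table: foot plate 215 x 90 x 8 mm with an aluminium rail 24 mm wide on it, rail top 24 mm above the table; origin at table height under the rail's centre line, right under the front face of the open jaw; x runs along the rail from the jaw to the stop, y across it, z up. Spacers stand on the rail and overhang it on both sides by 10 mm
- stop_face (a point): centre of the flat face of the blue stop that looks at the jaw, 12 mm above the rail top; the stop is 34 mm wide, 24 mm high, 20 mm long, fixed on the rail, in another place each time; its axes are those of the fixture. The open gap is this point's x in the fixture's frame, 50 to 82 mm
- jaw (a joint): travel of the sprung aluminium jaw along the fixture's x towards the stop (m): 0 open, at most 0.028, where it meets its end stop; a spring pushes it open with 2 N at 0 and 5 N at full travel. Jaw face 34 mm wide, 24 mm high above the rail
- jaw_grip (a point): on the jaw's orange handle, an upright post 14 mm (along the rail) x 26 mm (across) reaching 90 mm above the table; this point is on its centre line 72 mm above the table and 52 mm behind the jaw face; behind the jaw face and under the handle the carriage is 36 mm high above the table; its axes are those of the fixture; it moves with the jaw
- tray: blue tray fixed to the table, 160 (x) x 215 (y) x 14 mm high, floor and walls 4 mm thick; origin at the centre of its underside; holds the batch
- s1_mid (a point): sound steel spacer: block 20 thick (its x) x 44 wide (its y) x 26 mm high, with a 12 x 12 mm square brass grip post on its centre reaching 56 mm above the underside; 0.2 kg give or take; the point is on the centre line, half-way up (28 mm above the underside); stands upright; the same after a half turn
- s2_mid (a point): sound steel spacer: block 20 thick (its x) x 44 wide (its y) x 26 mm high, with a 12 x 12 mm square brass grip post on its centre reaching 56 mm above the underside; 0.2 kg give or take; the point is on the centre line, half-way up (28 mm above the underside); stands upright; the same after a half turn
- s3_mid (a point): sound steel spacer: block 20 thick (its x) x 44 wide (its y) x 26 mm high, with a 12 x 12 mm square brass grip post on its centre reaching 56 mm above the underside; 0.2 kg give or take; the point is on the centre line, half-way up (28 mm above the underside); stands upright; the same after a half turn
- thin_mid (a point): faulty spacer, only 10 mm thick instead of 20, otherwise like the sound ones: leave it in place; the point is 28 mm above its underside
- chip_mid (a point): faulty spacer with a missing corner (11 x 18 mm, full height), otherwise like the sound ones: leave it in place; the point is 28 mm above its underside
- spigot: small brass turned part in the tray, 24 mm across, 22 mm high; origin at its underside: leave it
- tube: upright perforated aluminium tube, 60 mm across, 130 mm high; origin at its underside: leave it
- bracket: aluminium angle bracket, 50 x 40 x 56 mm high; origin at its underside: leave it
- mouse: black computer mouse, 105 x 60 x 22 mm; origin at its underside: leave it
- driver: screwdriver lying on the table; leave it
- oil: small white bottle, 44 mm across, 100 mm high; origin at its underside: leave it
Not all that is in view belongs to the job. Leave any pink or turquoise look-alike of the part that bears thin_mid alone. What is shaped like the part that bears s1_mid but purple is not meant.

How it is judged:
By the outcome, as a careful person would: the job done as asked, in the order asked, and still so for the second after the job is handed in, while the arm keeps its last pose, push and grip.
It also fails if it takes over 72 s, if anything falls off the work surface, if the arm or the gripper's body presses on something with over 40 N, if the wrist force passes 120 N, or if a joint passes its speed limit or range.

## Working session

There is one attempt and no reset: what is moved stays moved. The work goes in short steps, Python scripts to look and compute and a tool call to move; the robot and the scene stay as the last step left them, time stands still between calls to the robot, and variables do not carry over. Pictures are saved under pics/ and viewed, at most 10 in all, crops included, and the job is handed in when it is done.

Besides the shell and the picture viewer there is one more tool, called after ">>>" as name(argument=value, ...) on one line, values as JSON. drive_tool: Moves the arm, as the interface text tells. Its arguments: {"type":"object","properties":{"series":{"type":"array"}},"required":["series"]}

```bash
mkdir -p pics; python3 - <<'E'
from bench import *
import cv2,json
for n in ("scene","top"):
    cv2.imwrite(f"pics/{n}0.png",cv2.cvtColor(get_image(n),cv2.COLOR_RGB2BGR))
    c=get_calibration(n); print(n,c)
s=read_state();print(s)
E
```

```text
scene {'fx': 492.64860967817634, 'fy': 492.64860967817634, 'cx': 311.6816749188035, 'cy': 196.4763693228029, 'camera_from_world': array([[ 6.47912285e-01,  7.61510315e-01,  1.76553556e-02,
        -3.69927723e+02],
       [ 5.53897394e-01, -4.55105795e-01, -6.97191790e-01,
        -2.46817131e+02],
       [-5.22883685e-01,  4.61498381e-01, -7.16667214e-01,
         1.58522579e+03],
       [ 0.00000000e+00,  0.00000000e+00,  0.00000000e+00,
         1.00000000e+00]])}
top {'fx': 404.9230088241218, 'fy': 404.9230088241218, 'cx': 308.8197326962223, 'cy': 204.43576987900076, 'camera_from_world': array([[ 1.66861698e-02, -9.99773239e-01,  1.32303609e-02,
        -2.56406178e+00],
       [-9.91646312e-01, -1.82403073e-02, -1.27690575e-01,
         5.67520913e+02],
       [ 1.27902945e-01, -1.09891720e-02, -9.91725806e-01,
         1.25582137e+03],
       [ 0.00000000e+00,  0.00000000e+00,  0.00000000e+00,
         1.00000000e+00]])}
{'time_s': 0.1, 'q': array([-1.19816007,  0.68992766, -0.194526  ,  1.56624216,  0.15731152,
        0.90248903, -0.21508666]), 'joint_vel': array([-1.64166979e-04, -3.39365951e-03, -1.33251609e-03, -2.92524905e-03,
        5.63988021e-04,  7.68860811e-04, -8.26914521e-05]), 'joint_efforts': array([-3.56408476e-03, -5.40606165e+01, -1.27126649e+00, -1.58986044e+01,
        9.44905914e-03,  4.50948792e-03,  8.37746938e-06]), 'eef_pos': array([207.5911682 , 588.90003644, 230.54663167]), 'eef_rot': array([-8.00138365e-05,  1.68558691e-01,  9.85691264e-01, -8.32980301e-04]), 'wrist_force': array([ 0.43468363, -0.07496889, -0.59491761]), 'moment': array([ 0.00371597, -0.01287747,  0.02610811]), 'finger_force': 0.0, 'grip_width': 85.11739973211556}
```

View pics/top0.png

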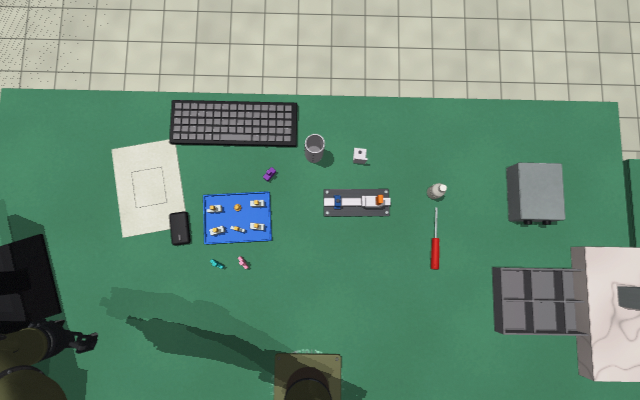

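View pics/scene0.png

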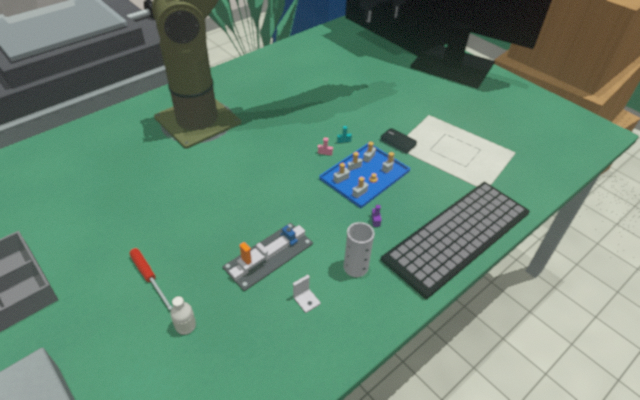

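The top view shows the tray at (237,218), with five brass-posted blocks at (215,209), (257,203), (217,231), (238,229) and (257,227), and the spigot at (238,208). The fixture is at (357,202), with the stop at (338,201) and the orange handle at (380,199). The look-alikes outside the tray are turquoise (217,264), pink (243,263) and purple (269,174). A close crop comes next to tell the blocks apart.

```bash
cat > h.py <<'E'
from bench import *
import cv2,numpy as np
from scipy.spatial.transform import Rotation as R
def ray(c,uv,z):
    M=c["camera_from_world"];Rt=M[:3,:3];o=-Rt.T@M[:3,3]
    d=Rt.T@np.array([(uv[0]-c["cx"])/c["fx"],(uv[1]-c["cy"])/c["fy"],1.])
    return o+d*(z-o[2])/d[2]
def proj(c,p):
    M=c["camera_from_world"];q=M[:3,:3]@np.asarray(p,float)+M[:3,3]
    return np.array([c["fx"]*q[0]/q[2]+c["cx"],c["fy"]*q[1]/q[2]+c["cy"]])
def toolR(s):
    w,x,y,z=s["eef_rot"];return R.from_quat([x,y,z,w])
def delta(s,p):  # tool axes, cm
    return toolR(s).inv().apply(np.asarray(p)-s["eef_pos"])/10
E
python3 - <<'E'
from h import *
c=get_calibration("top");im=cv2.imread("pics/top0.png")
a=cv2.resize(im[185:255,195:280],None,fx=6,fy=6,interpolation=cv2.INTER_CUBIC)
b=cv2.resize(im[180:225,315:400],None,fx=4,fy=4,interpolation=cv2.INTER_CUBIC)
o=np.zeros((420+180,510,3),np.uint8);o[:420]=a;o[420:600,:340]=b
cv2.imwrite("pics/crop1.png",o)
for uv in [(237.5,218),(215,209),(257,203),(217,231),(238,229),(257,227)]:print(uv,ray(c,uv,30).round())
for uv in [(338,201),(380,199),(324,190),(324,217),(390,189),(390,216)]:print(uv,ray(c,uv,40 if uv[0]in(338,) else 90 if uv[0]==380 else 8).round())
s=read_state();cw=get_calibration("wrist")
M=cw["camera_from_world"];print(cw["fx"],cw["cx"],cw["cy"])
print("cam in tool",toolR(s).inv().apply(-M[:3,:3].T@M[:3,3]-s["eef_pos"]).round(1),"\n",(M[:3,:3]@toolR(s).as_matrix()).round(3))
print(delta(s,[500,230,400]),toolR(s).as_matrix().round(3))
E
```

```text
(237.5, 218) [521. 234.  30.]
(215, 209) [548. 307.  30.]
(257, 203) [570. 173.  30.]
(217, 231) [478. 297.  30.]
(238, 229) [486. 231.  30.]
(257, 227) [493. 171.  30.]
(338, 201) [580. -85.  40.]
(380, 199) [ 581. -210.   90.]
(324, 190) [620. -42.   8.]
(324, 217) [531. -43.   8.]
(390, 189) [ 627. -259.    8.]
(390, 216) [ 538. -258.    8.]
307.67157368477046 323.80779048922426 202.9256758095132
cam in tool [  69.2   -0.6 -142.7] 
 [[-0.     1.    -0.   ]
 [-0.961 -0.    -0.277]
 [-0.277  0.     0.961]]
[-39.50740789 -24.16226523 -16.900169  ] [[-0.943  0.332 -0.   ]
 [ 0.332  0.943 -0.002]
 [-0.    -0.002 -1.   ]]
```

View pics/crop1.png

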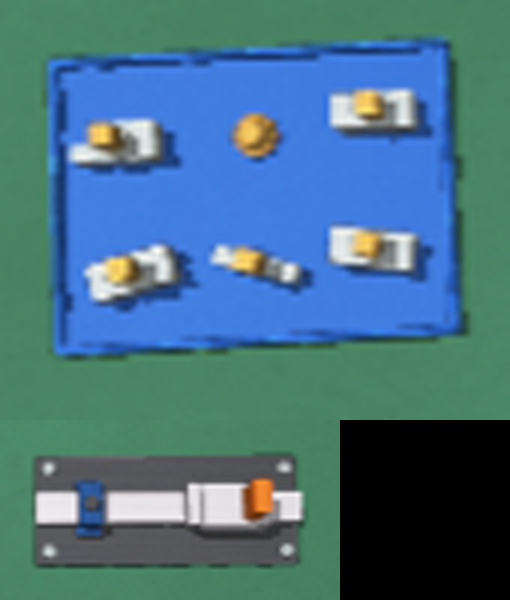

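Candidates: chipped block at (215,209), with its upper-left corner missing; thin block at (238,229); spigot at (238,208); coloured look-alikes outside the tray. The sound spacers are therefore (257,203), (257,227) and (217,231). The crop confirms this. I'll move to look with the wrist camera.

>>> drive_tool(series=[0.2, -4.2, -2.3, 0.3, 0, 0, 0, 0.2, -4.2, -2.3, 0.3, 0, 0, 0, 0.2, -4.2, -2.3, 0.3, 0, 0, 0, 0.2, -4.2, -2.3, 0.3, 0, 0, 0, 0.2, -4.2, -2.3, 0.3, 0, 0, 0, 0.2, -4.2, -2.3, 0.3, 0, 0, 0, 0.2, -4.2, -2.3, 0.3, 0, 0, 0, 0.2, -4.2, -2.3, 0.3, 0, 0, 0, 0.2, -4.2, -2.3, 0.3, 0, 0, 0, 0.2, -4.2, -2.3, 0.3, 0, 0, -0.14, 0.2, 0, 0, 0, 0, 0, -0.14, 0.2, 0, 0, 0, 0, 0, -0.06])

```text
time_s: 1.3
eef_pos: [528.5, 230.3, 200.5]
eef_rot: [-0.0, -0.0, 1.0, -0.001]
wrist_force: [-0.9, 1.4, 0.0]
grip_width: 51.3
finger_force: 0.0
```

```bash
cat > w.py <<'E'
from h import *
import sys
def shot(n):
    s=read_state();c=get_calibration("wrist");im=cv2.cvtColor(get_image("wrist"),cv2.COLOR_RGB2BGR)
    cv2.imwrite(f"pics/{n}.png",im);np.save(f"pics/{n}.npy",{"s":s,"c":c},allow_pickle=True);return s,c,im
def brass(im,lo=60):
    h=cv2.cvtColor(im,cv2.COLOR_BGR2HSV);m=cv2.inRange(h,(12,90,90),(28,255,255))
    return [(x,cv2.contourArea(x)) for x in cv2.findContours(m,cv2.RETR_EXTERNAL,cv2.CHAIN_APPROX_NONE)[0] if cv2.contourArea(x)>lo]
E
python3 - <<'E'
from w import *
s,c,im=shot("w1")
print(s["eef_pos"],toolR(s).as_matrix().round(3),s["q"].round(2),s["grip_width"],s["time_s"])
for k,a in brass(im):
    r=cv2.minAreaRect(k);print(r,a,ray(c,r[0],60).round(1))
E
```

```text
[528.50318195 230.25498624 200.50795695] [[-1.    -0.    -0.001]
 [-0.     1.    -0.001]
 [ 0.001 -0.001 -1.   ]] [-0.29  0.68 -0.35  1.74  0.31  0.78  0.78] 51.30614152601192 1.3
((267.5, 227.5), (19.0, 15.0), 90.0) 215.0 [565.6 174.1  60. ]
((402.4189453125, 209.51353454589844), (19.234682083129883, 15.782301902770996), 80.53767395019531) 214.0 [547.  305.1  60. ]
((330.0000305175781, 205.50003051757812), (19.091880798339844, 17.677669525146484), 45.0) 267.0 [543.1 235.3  60. ]
((261.5, 155.5), (15.0, 17.0), 90.0) 211.0 [495.3 172.1  60. ]
((325.176513671875, 145.79412841796875), (12.854387283325195, 14.067066192626953), 14.03624439239502) 152.0 [486.4 230.5  60. ]
((394.8000183105469, 139.39999389648438), (15.17893123626709, 17.076295852661133), 71.56504821777344) 205.5 [480.7 293.5  60. ]
```

View pics/w1.png

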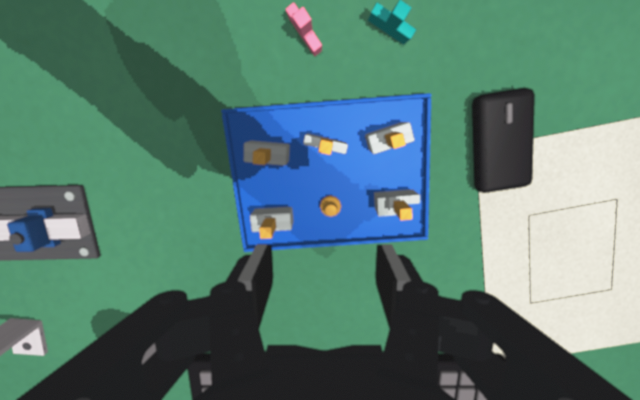

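The wrist view shows the sound spacers at (267,152), (270,220) and (390,138). The chipped one is at (398,205), the thin one at (326,145) and the spigot at (330,206). I'll go closer to the first one.

>>> drive_tool(series=[0.2, -0.8, -2.0, 2.0, 0, 0, 0, 0.2, -0.8, -2.0, 2.0, 0, 0, 0, 0.2, 0, -1.8, 2.0, 0, 0, 0, 0.2, 0, 0, 0, 0, 0, 0, 0.2, 0, 0, 0, 0, 0, 0])

```text
time_s: 1.85
eef_pos: [543.2, 175.9, 141.4]
eef_rot: [-0.0, -0.0, 1.0, 0.0]
wrist_force: [0.0, 1.1, 0.7]
grip_width: 51.1
finger_force: 0.0
```

```bash
cat >> w.py <<'E'
def block(c,im,guess,tag=""):
    """post centre by bright top face at z=60, block yaw by grey mask"""
    h=cv2.cvtColor(im,cv2.COLOR_BGR2HSV)
    u,v=proj(c,[guess[0],guess[1],45]).astype(int)
    W=np.zeros(h.shape[:2],np.uint8);cv2.circle(W,(u,v),65,255,-1)
    g=cv2.inRange(h,(0,0,60),(179,70,255))&W
    b=cv2.inRange(h,(12,90,60),(28,255,255))&W
    n,l,st,ce=cv2.connectedComponentsWithStats(b)
    i=1+np.argmin(np.hypot(*(ce[1:]-[u,v]).T)+1e3*(st[1:,4]<60))
    m=l==i;vv=h[...,2][m];t=(np.median(vv[vv>np.percentile(vv,50)]))
    print("post V hist",np.percentile(vv,[10,30,50,70,90]),"bbox",st[i])
    top=(m&(h[...,2]>0.9*t)).astype(np.uint8)
    k=max(cv2.findContours(top,0,2)[0],key=cv2.contourArea);r=cv2.minAreaRect(k)
    print("top",r,ray(c,r[0],60).round(1))
    k=max(cv2.findContours(cv2.morphologyEx(g|(m*255).astype(np.uint8),cv2.MORPH_CLOSE,np.ones((3,3))),0,2)[0],key=cv2.contourArea)
    f=cv2.fitLine(k.reshape(-1,2).astype(np.float32),cv2.DIST_L2,0,.01,.01)
    r=cv2.minAreaRect(k);bp=np.array([ray(c,p,30)[:2] for p in cv2.boxPoints(r)])
    e=bp[1:]-bp[:-1];L=np.hypot(*e.T);j=L.argmax();print("block",r,bp.mean(0).round(1),"len",L.round(1),"yaw of long edge",np.degrees(np.arctan2(e[j,1],e[j,0])).round(1))
E
python3 - <<'E'
from w import *
s,c,im=shot("w2");print(s["eef_pos"],s["grip_width"])
block(c,im,(495,172))
cv2.imwrite("pics/w2c.png",cv2.resize(im[60:260,180:440],None,fx=3,fy=3))
d=np.load("pics/w1.npy",allow_pickle=True).item();im=cv2.imread("pics/w1.png")
for g in((495,172),(566,174),(481,294)):block(d["c"],im,g)
E
```

```text
[543.18930268 175.91576896 141.39921976] 51.13978250731492
post V hist [183.  237.8 243.  244.  245. ] bbox [308 138  17  20 297]
top ((315.79510498046875, 148.25411987304688), (15.57214641571045, 15.391075134277344), 5.19442892074585) [497.2 169.3  60. ]
block ((316.31317138671875, 144.32626342773438), (53.950927734375, 26.913236618041992), 5.355824947357178) [497.3 169. ] len [21.6 43.4 21.7] yaw of long edge 84.8
post V hist [103.  110.1 121.  126.  128. ] bbox [253 148  18  16 238]
top ((258.5, 157.0), (12.0, 11.0), 90.0) [496.6 169.3  60. ]
block ((266.0, 152.5), (23.0, 44.0), 90.0) [496.2 170.8] len [44.1 23.1 45. ] yaw of long edge -90.0
post V hist [109.  118.  171.  226.2 235. ] bbox [260 218  16  20 243]
top ((265.0, 232.5), (9.0, 10.0), 90.0) [570.8 171.4  60. ]
block ((271.28277587890625, 222.80690002441406), (30.183120727539062, 42.16241455078125), 86.633544921875) [571.7 172.6] len [45.  34.4 46.3] yaw of long edge -86.4
post V hist [105.1 166.6 242.  245.  245. ] bbox [385 133  20  15 232]
top ((397.60003662109375, 140.3000030517578), (11.70042610168457, 12.332881927490234), 71.56504821777344) [481.5 296.1  60. ]
block ((390.050048828125, 138.15000915527344), (23.084625244140625, 46.80170440673828), 71.56505584716797) [481.9 295.3] len [45.4 23.  46.3] yaw of long edge -71.3
```

View pics/w2c.png

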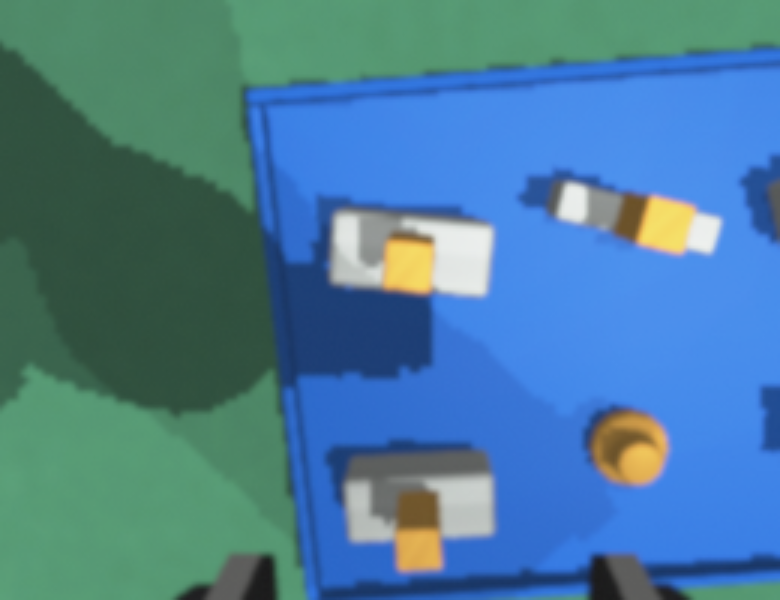

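The close crop shows a full rectangular sound spacer, with its post at crop (410,265) and centre (497,169). The thin one is at crop (640,215). I'll descend over the sound spacer.

>>> drive_tool(series=[0.2, 2.3, -0.3, 0, 0, 0, 0.05, 0.2, 2.3, -0.3, 0, 0, 0, 0.04, 0.2, 0, 0, 2.0, 0, 0, 0, 0.2, 0, 0, 2.5, 0, 0, 0, 0.2, 0, 0, 2.0, 0, 0, 0, 0.2, 0, 0, 0, 0, 0, 0, 0.2, 0, 0, 0, 0, 0, 0])

```text
time_s: 2.6
eef_pos: [497.8, 171.9, 77.2]
eef_rot: [0.001, 0.044, 0.999, 0.001]
wrist_force: [0.1, -0.2, 1.0]
grip_width: 51.1
finger_force: 0.0
```

>>> drive_tool(series=[0.2, 0, -0.25, 1.5, 0, 0, 0, 0.2, 0, 0, 1.5, 0, 0, 0, 0.2, 0, 0, 1.4, 0, 0, 0, 0.2, 0, 0, 0, 0, 0, 0, -1, 0, 0, 0, 0, 0, 0, -1, 0, 0, 0, 0, 0, 0, -1, 0, 0, 0, 0, 0, 0, -1, 0, 0, 0, 0, 0, 0, -1, 0, 0, 0, 0, 0, 0])

```text
time_s: 3.5
eef_pos: [497.9, 168.2, 33.4]
eef_rot: [0.001, 0.044, 0.999, 0.001]
wrist_force: [-0.8, 0.8, 6.2]
grip_width: 10.6
finger_force: 58.5
```

>>> drive_tool(series=[-1, 0, 0, -1.5, 0, 0, 0, -1, 0, 0, -3, 0, 0, 0, -1, 0, 0, -3, 0, 0, 0.145, -1, 0, 0, -3, 0, 0, 0.145, -1, 0, 0, -3, 0, 0, 0.145, -1, 0, 0, -2, 0, 0, 0.145, -1, 0, 0, 0, 0, 0, 0.145, -1, 0, 0, 0, 0, 0, 0.145, -1, 0, 0, 0, 0, 0, 0.145, -1, 0, 0, 0, 0, 0, 0.145, -1, 0, 0, 0, 0, 0, 0.145, -1, 0, 0, 0, 0, 0, 0.145])

```text
time_s: 4.7
eef_pos: [496.6, 167.5, 187.3]
eef_rot: [-0.0, 0.698, 0.716, -0.0]
wrist_force: [-0.4, 0.1, -1.6]
grip_width: 10.9
finger_force: 58.8
```

```bash
python3 - <<'E'
from h import *
s=read_state();print(s["q"].round(2),toolR(s).as_matrix().round(3),delta(s,[582,-215,190]),s["wrist_force"],s["grip_width"])
E
```

```text
[-0.48  0.62  0.12  1.92 -0.12  0.6  -0.26] [[-0.026  1.    -0.001]
 [ 1.     0.026  0.   ]
 [ 0.    -0.001 -1.   ]] [-38.46440382   7.54045288  -0.28085186] [-0.35452154  0.1269364  -1.62274345] 10.85238509015282
```

>>> drive_tool(series=[-1, -4.3, 0.85, 0, 0, 0, 0, -1, -4.3, 0.85, 0, 0, 0, 0, -1, -4.3, 0.85, 0, 0, 0, 0, -1, -4.3, 0.85, 0, 0, 0, 0, -1, -4.3, 0.85, 0, 0, 0, 0, -1, -4.3, 0.85, 0, 0, 0, 0, -1, -4.3, 0.85, 0, 0, 0, 0, -1, -4.3, 0.85, 0, 0, 0, 0, -1, -4.3, 0.85, 0, 0, 0, 0, -1, 0, 0, 0, 0, 0, 0, -1, 0, 0, 0, 0, 0, 0])

```text
time_s: 5.8
eef_pos: [585.0, -218.1, 186.8]
eef_rot: [-0.001, 0.697, 0.717, -0.0]
wrist_force: [-0.2, 0.8, -2.6]
grip_width: 10.6
finger_force: 58.9
```

```bash
python3 - <<'E'
from w import *
s,c,im=shot("f1");print(s["eef_pos"],toolR(s).as_matrix().round(3))
cv2.imwrite("pics/f1c.png",cv2.resize(im[0:300,160:480],None,fx=2,fy=2))
E
```

```text
[ 585.0343812  -218.10121282  186.83542638] [[-0.029  1.    -0.001]
 [ 1.     0.029  0.   ]
 [ 0.    -0.001 -1.   ]]
```

View pics/f1c.png

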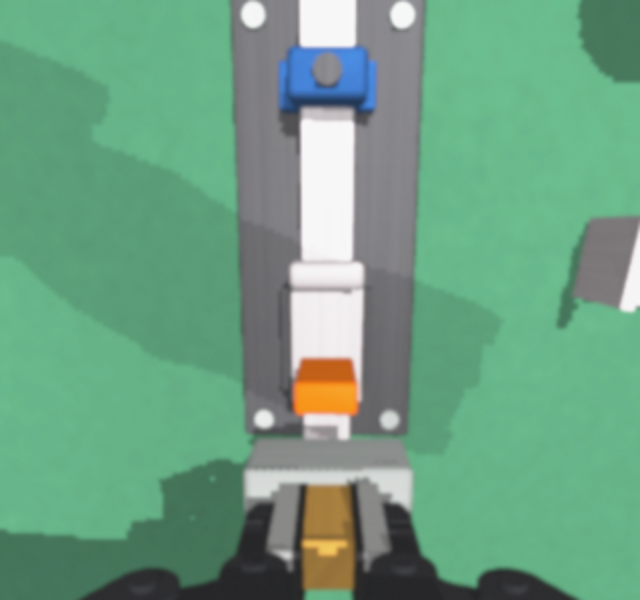

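The fixture is in view, with the stop at crop (328,75), the jaw head at (327,275) and the handle at (326,385). The held spacer hangs square at the bottom. I'll measure the gap and axis next.

```bash
python3 - <<'E'
from w import *
d=np.load("pics/f1.npy",allow_pickle=True).item();c=d["c"];im=cv2.imread("pics/f1.png")
h=cv2.cvtColor(im,cv2.COLOR_BGR2HSV)
for cc in (314,334):
    print(cc,[tuple(map(int,h[r,cc])) for r in range(42,60)])
    print(cc,[int(h[r,cc][2]) for r in range(122,150)])
# rail edges: bright vs dark plate
g=im.max(2).astype(float);L=[];Rr=[]
for r in list(range(62,124,3)):
    gr=np.gradient(cv2.GaussianBlur(g,(5,1),0)[r]);
    a=300+gr[300:323].argmax();b=325+gr[325:345].argmin()
    L.append(ray(c,(a,r),24));Rr.append(ray(c,(b,r),24))
L=np.array(L);Rr=np.array(Rr);mid=(L+Rr)/2
print("width",np.median(Rr[:,0]-L[:,0]))
for P in(L,Rr,mid):print(np.polyfit(P[:,1],P[:,0],1), np.polyval(np.polyfit(P[:,1],P[:,0],1),-120))
for r in (48,49,50,51,52,53,54,55,56): print(r,ray(c,(325,r),48)[1].round(1),ray(c,(325,r),24)[1].round(1))
for r in (129,130,131,132,133): print(r,ray(c,(325,r),48)[:2].round(1),ray(c,(325,r),24)[1].round(1))
# held block: own check
print(proj(c,[585,-218,187-29+26]))
E
```

```text
314 [(107, 173, 217), (107, 173, 217), (108, 172, 215), (108, 170, 204), (108, 169, 183), (107, 167, 159), (107, 165, 131), (107, 160, 105), (107, 156, 90), (109, 142, 86), (111, 77, 99), (120, 19, 133), (144, 7, 171), (167, 9, 196), (165, 10, 202), (165, 10, 202), (165, 10, 205), (162, 6, 226)]
314 [247, 246, 245, 244, 244, 245, 244, 239, 220, 213, 229, 242, 245, 245, 244, 243, 241, 238, 234, 226, 215, 190, 169, 183, 224, 240, 242, 242]
334 [(107, 173, 214), (107, 173, 214), (108, 173, 211), (107, 173, 201), (107, 172, 182), (107, 169, 160), (108, 166, 134), (108, 162, 107), (108, 157, 91), (108, 151, 86), (110, 101, 93), (113, 40, 116), (133, 12, 148), (162, 7, 179), (170, 8, 196), (170, 8, 200), (167, 9, 200), (169, 10, 204)]
334 [248, 248, 248, 248, 248, 248, 248, 245, 227, 218, 234, 243, 246, 246, 245, 244, 243, 240, 235, 229, 218, 193, 167, 157, 182, 225, 240, 242]
width 24.707383526121703
[-1.64197705e-02  5.67948562e+02] 569.9189345685776
[-1.78030177e-02  5.92430306e+02] 594.5666682443857
[-1.71131380e-02  5.80188965e+02] 582.2425411299698
48 -95.6 -91.1
49 -96.4 -91.9
50 -97.2 -92.7
51 -97.9 -93.6
52 -98.7 -94.4
53 -99.4 -95.2
54 -100.2 -96.0
55 -101.0 -96.9
56 -101.7 -97.7
129 [ 585.  -161.2] -162.2
130 [ 585.  -162.1] -163.2
131 [ 585.1 -162.9] -164.1
132 [ 585.1 -163.8] -165.1
133 [ 585.1 -164.7] -166.0
[322.32842394 253.75911944]
```

>>> drive_tool(series=[-1, 3.5, 0, 0, 0, 0, 0, -1, 3.6, 0, 0, 0, 0, 0.012, -1, 3.5, 0, 0, 0, 0, 0, -1, 0, 0, 2.4, 0, 0, 0, -1, 0, 0, 2.4, 0, 0, 0, -1, 0, 0, 2.4, 0, 0, 0, -1, 0, 0, 2.4, 0, 0, 0, -1, 0, 0, 2.4, 0, 0, 0, -1, 0, 0, 0, 0, 0, 0, -1, 0, 0, 0, 0, 0, 0])

```text
time_s: 6.85
eef_pos: [582.8, -109.1, 67.5]
eef_rot: [-0.001, 0.699, 0.715, 0.0]
wrist_force: [0.1, 0.2, -1.8]
grip_width: 10.7
finger_force: 58.7
```

```bash
python3 - <<'E'
from w import *
s,c,im=shot("f2");print(s["eef_pos"],toolR(s).as_matrix().round(4)[:2,:2],s["wrist_force"])
cv2.imwrite("pics/f2c.png",cv2.resize(im[0:300,180:470],None,fx=2,fy=2))
d=np.load("pics/f1.npy",allow_pickle=True).item();cc=d["c"];i1=cv2.imread("pics/f1.png")
g=cv2.GaussianBlur(cv2.cvtColor(i1,cv2.COLOR_BGR2HSV)[...,1],(5,1),0).astype(float)
A=[];B=[]
for r in range(60,205,4):
    gr=np.gradient(g[r]);A.append(ray(cc,(270+gr[270:295].argmin(),r),8));B.append(ray(cc,(355+gr[355:378].argmax(),r),8))
A=np.array(A);B=np.array(B);print("plate width",np.median(B[:,0]-A[:,0]),np.polyfit(A[:,1],A[:,0],1),np.polyfit(B[:,1],B[:,0],1))
E
```

```text
[ 582.80154141 -109.14711502   67.54682373] [[-0.022   0.9998]
 [ 0.9998  0.022 ]] [ 0.12859299  0.2335985  -1.7910862 ]
plate width 88.78126180196205 [-2.56985878e-02  5.34584797e+02] [-2.51404363e-02  6.23519377e+02]
```

View pics/f2c.png

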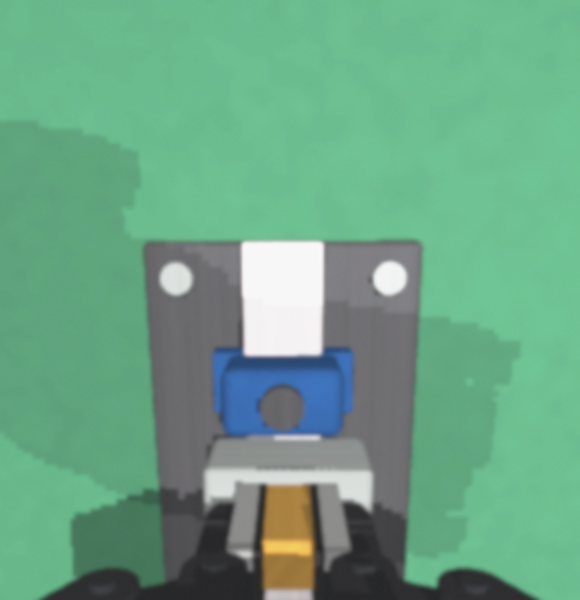

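The spacer hangs just before the stop at crop (288,470). The stop centre is at about (283,405), so the spacer sits 1–2 mm too far right. I'll measure that offset.

```bash
cat > lat.py <<'E'
from w import *
def edges(row,lo,hi,ch):  # subpixel strongest rise/fall in row
    g=cv2.GaussianBlur(ch,(5,3),0)[row].astype(float);gr=np.gradient(g)
    def sub(i):
        a,b,c=abs(gr[i-1:i+2]);return i+.5*(a-c)/(a-2*b+c)
    m=(lo+hi)//2
    return sub(lo+abs(gr[lo:m]).argmax()),sub(m+abs(gr[m:hi]).argmax())
E
python3 - <<'E'
from lat import *
d=np.load("pics/f2.npy",allow_pickle=True).item();c=d["c"];s=d["s"];im=cv2.imread("pics/f2.png")
S=cv2.cvtColor(im,cv2.COLOR_BGR2HSV)[...,1];V=im.max(2)
ti=lambda p:toolR(s).inv().apply(p-s["eef_pos"])
for nm,rows,lo,hi,z,ch in (("rail",range(124,172,6),285,360,24,S*0+V),("stop",range(184,212,3),283,365,48,S),("blktop",range(238,248,2),270,380,64,V),("plate",range(130,170,8),245,400,8,S)):
    for r in rows:
        a,b=edges(r,lo,hi,ch);A,B=ti(ray(c,(a,r),z)),ti(ray(c,(b,r),z));print(nm,r,round(a,1),round(b,1),"w",round(B[1]-A[1],1),"mid tool x,y",((A+B)/2)[:2].round(2))
col=lambda u,lo,hi:[int(V[r,u]) for r in range(lo,hi)]
print(col(308,210,245));print(col(338,210,245))
for r in(216,217,218,219,220):print(r,ti(ray(c,(322,r),48))[0].round(1),ti(ray(c,(322,r),24))[0].round(1),ti(ray(c,(322,r),38))[0].round(1))
E
```

```text
rail 124 300.1 341.5 w 24.3 mid tool x,y [63.91 -1.02]
rail 130 300.2 341.4 w 24.3 mid tool x,y [60.48 -1.03]
rail 136 300.2 341.4 w 24.4 mid tool x,y [57.01 -1.03]
rail 142 300.3 341.4 w 24.5 mid tool x,y [53.51 -1.03]
rail 148 300.7 341.3 w 24.3 mid tool x,y [49.97 -0.95]
rail 154 301.1 341.1 w 24.1 mid tool x,y [46.39 -0.9 ]
rail 160 301.2 340.8 w 24.0 mid tool x,y [42.78 -0.94]
rail 166 301.3 340.7 w 24.0 mid tool x,y [39.12 -0.95]
stop 184 285.7 356.3 w 38.1 mid tool x,y [33.25 -0.76]
stop 187 285.9 356.2 w 38.0 mid tool x,y [31.59 -0.75]
stop 190 286.0 356.1 w 38.0 mid tool x,y [29.92 -0.75]
stop 193 286.2 356.1 w 38.0 mid tool x,y [28.25 -0.71]
stop 196 286.2 356.1 w 38.1 mid tool x,y [26.56 -0.7 ]
stop 199 286.4 356.0 w 38.1 mid tool x,y [24.87 -0.71]
stop 202 286.4 356.0 w 38.1 mid tool x,y [23.16 -0.7 ]
stop 205 309.6 331.3 w 12.0 mid tool x,y [21.45 -1.09]
stop 208 310.6 351.0 w 22.2 mid tool x,y [19.72  4.6 ]
stop 211 290.6 350.9 w 33.3 mid tool x,y [17.99 -0.94]
blktop 238 281.8 365.8 w 43.0 mid tool x,y [8.58 0.75]
blktop 240 281.9 365.8 w 43.0 mid tool x,y [7.47 0.78]

[... 182 characters left out ...]
90.2 w 88.6 mid tool x,y [59.72 -1.04]
plate 138 252.4 389.8 w 88.6 mid tool x,y [54.7  -1.01]
plate 146 252.9 389.3 w 88.6 mid tool x,y [49.6  -1.01]
plate 154 253.4 388.9 w 88.6 mid tool x,y [44.43 -1.  ]
plate 162 254.0 388.5 w 88.6 mid tool x,y [39.19 -0.95]
[181, 180, 180, 180, 177, 170, 162, 161, 158, 147, 142, 141, 142, 142, 143, 144, 144, 144, 144, 144, 145, 145, 143, 145, 163, 193, 215, 220, 221, 222, 217, 186, 149, 133, 131]
[178, 177, 178, 178, 175, 167, 161, 182, 212, 202, 165, 145, 144, 145, 146, 147, 147, 146, 146, 146, 146, 146, 148, 153, 169, 196, 216, 219, 221, 222, 215, 175, 122, 92, 86]
216 15.1 7.1 11.7
217 14.5 6.4 11.1
218 13.9 5.7 10.5
219 13.3 5.0 9.9
220 12.7 4.4 9.2
```

>>> drive_tool(series=[-1, 0, -0.16, 0.4, 0, 0, 0, -1, 0, 0, 0.4, 0, 0, 0, -1, 0.1, 0, 0.4, 0, 0, 0, -1, 0.1, 0, 0.1, 0, 0, 0, -1, 0, 0, 0, 0, 0, 0, -1, 0, 0, 0, 0, 0, 0])

```text
time_s: 7.5
eef_pos: [581.4, -108.7, 54.3]
eef_rot: [-0.0, 0.7, 0.714, 0.0]
wrist_force: [0.6, 0.6, -0.7]
grip_width: 10.7
finger_force: 58.8
```

>>> drive_tool(series=[-1, 0, 0, 0.07, 0, 0, 0, -1, 0.2, 0, 0, 0, 0, 0, -1, 0, 0, 0, 0, 0, 0])

```text
time_s: 7.8
eef_pos: [581.3, -106.8, 53.6]
eef_rot: [0.0, 0.7, 0.714, -0.0]
wrist_force: [0.2, 0.2, -2.5]
grip_width: 10.9
finger_force: 58.9
```

>>> drive_tool(series=[-1, 0.15, 0, 0, 0, 0, 0, -1, 0, 0, 0, 0, 0, 0])

```text
time_s: 8.0
eef_pos: [581.4, -106.6, 53.7]
eef_rot: [0.001, 0.7, 0.714, -0.0]
wrist_force: [0.9, -4.0, -2.5]
grip_width: 10.5
finger_force: 58.8
```

>>> drive_tool(series=[-1, -0.03, 0, 0.08, 0, 0, 0, -1, 0, 0, 0.05, 0, 0, 0, -1, 0, 0, 0, 0, 0, 0])

```text
time_s: 8.3
eef_pos: [581.4, -106.7, 53.4]
eef_rot: [0.001, 0.7, 0.714, -0.0]
wrist_force: [-2.5, -3.2, 7.3]
grip_width: 10.8
finger_force: 60.3
```

>>> drive_tool(series=[0, 0, 0, 0, 0, 0, 0, 0, 0, 0, 0, 0, 0, 0, 0.1, 0, 0, 0, 0, 0, 0, 0.1, 0, 0, -2, 0, 0, 0, 0.1, 0, 0, -4, 0, 0, 0, 0.1, -2.5, 0, -4, 0, 0, 0, 0.1, -4, 0, -1, 0, 0, 0, 0.1, -2, 0, 0, 0, 0, 0, 0.1, 0, 0, 0, 0, 0, 0, 0.1, 0, 0, 0, 0, 0, 0])

```text
time_s: 9.3
eef_pos: [582.8, -189.9, 161.9]
eef_rot: [-0.001, 0.7, 0.714, 0.0]
wrist_force: [-0.4, 0.1, -0.9]
grip_width: 46.7
finger_force: 0.0
```

```bash
python3 - <<'E'
from w import *
s,c,im=shot("f3");print(s["eef_pos"],s["grip_width"],s["wrist_force"])
cv2.imwrite("pics/f3c.png",cv2.resize(im[0:300,200:450],None,fx=2,fy=2))
M=c["camera_from_world"];print("cam",-M[:3,:3].T@M[:3,3])
E
```

```text
[ 582.79676436 -189.91979829  161.91894713] 46.68728841526097 [-0.41166947  0.05544335 -0.88946461]
cam [ 582.26179361 -120.84195609  304.70383354]
```

View pics/f3c.png

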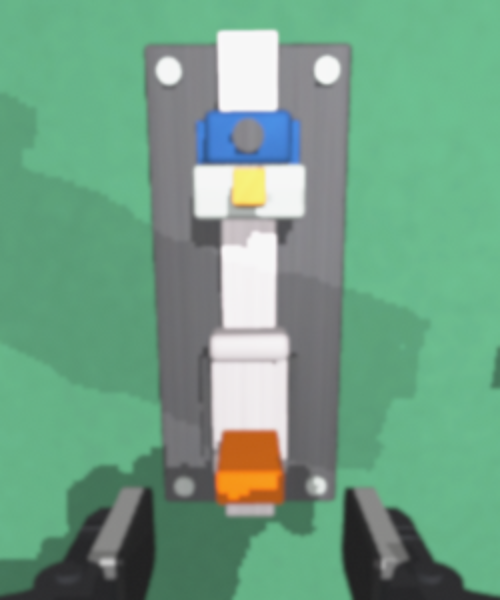

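The spacer stands square and centred against the stop, with its post at crop (249,187). I'll measure what gap is left.

```bash
python3 - <<'E'
from lat import *
d=np.load("pics/f3.npy",allow_pickle=True).item();c=d["c"];im=cv2.imread("pics/f3.png");V=im.max(2);S=cv2.cvtColor(im,cv2.COLOR_BGR2HSV)[...,1]
u=lambda k:200+k//2
def pr(ch,col,lo,hi):
    g=ch[:,col-1:col+2].mean(1);return [int(x) for x in g[lo:hi]]
for col in (u(215),u(280)): print(col,"S",pr(S,col,74,90),"V",pr(V,col,74,90),"low V",pr(V,col,98,116))
for col in (u(225),u(240),u(262)): print(col,"V jaw",pr(V,col,156,186))
for col in (u(180),u(200),u(300)): print(col,"plate S",pr(S,col,16,30),pr(S,col,242,256))
for col in (u(235),u(265)): print(col,"handle",pr(S,col,210,224),pr(V,col,228,254))
Y=lambda r,z:ray(c,(324,r),z)[1].round(2)
for r in range(76,86):print(r,"48",Y(r,48),"50",Y(r,50))
for r in range(104,112):print(r,"50",Y(r,50),"24",Y(r,24))
for r in range(162,170):print(r,"48",Y(r,48),"24",Y(r,24))
print("plate",[(r,Y(r,8)) for r in (21,22,23,248,249,250)])
print("cols spacer",edges(95,285,365,V),"rail",edges(130,300,350,V),[ray(c,(np.mean(edges(95,285,365,V)),95),50)[0],ray(c,(np.mean(edges(130,300,350,V)),130),24)[0]])
E
```

```text
307 S [172, 171, 172, 172, 171, 171, 165, 103, 24, 4, 1, 0, 0, 0, 0, 0] V [214, 214, 214, 211, 203, 186, 164, 148, 172, 227, 245, 246, 246, 246, 246, 246] low V [244, 244, 244, 244, 244, 244, 244, 244, 244, 235, 197, 139, 98, 85, 84, 84, 84, 83]
340 S [171, 171, 171, 173, 172, 170, 160, 86, 19, 4, 1, 1, 1, 1, 1, 1] V [211, 209, 208, 205, 196, 180, 160, 152, 187, 235, 246, 247, 247, 247, 247, 247] low V [245, 245, 245, 244, 244, 245, 245, 245, 243, 232, 190, 130, 92, 85, 85, 85, 84, 84]
312 V jaw [224, 223, 223, 223, 222, 221, 216, 202, 177, 163, 172, 200, 225, 238, 243, 244, 243, 242, 240, 238, 235, 230, 221, 206, 197, 219, 235, 238, 238, 238]
320 V jaw [244, 244, 244, 244, 244, 244, 242, 228, 191, 166, 174, 204, 228, 239, 243, 244, 243, 242, 240, 238, 235, 230, 221, 205, 196, 219, 235, 239, 239, 239]
331 V jaw [243, 243, 243, 243, 243, 243, 241, 223, 181, 163, 177, 211, 232, 241, 244, 244, 244, 243, 241, 239, 235, 230, 221, 204, 196, 220, 236, 239, 239, 239]
290 plate S [109, 109, 109, 109, 108, 96, 59, 14, 8, 7, 6, 8, 6, 7] [6, 5, 6, 6, 7, 6, 5, 10, 51, 87, 103, 105, 104, 104]
300 
[... 944 characters left out ...]
4 -113.37
107 50 -114.82 24 -114.2
108 50 -115.57 24 -115.04
109 50 -116.33 24 -115.87
110 50 -117.09 24 -116.71
111 50 -117.85 24 -117.54
162 48 -158.67 24 -162.21
163 48 -159.51 24 -163.12
164 48 -160.35 24 -164.04
165 48 -161.19 24 -164.96
166 48 -162.03 24 -165.88
167 48 -162.88 24 -166.81
168 48 -163.72 24 -167.73
169 48 -164.57 24 -168.66
plate [(21, np.float64(-43.38)), (22, np.float64(-44.14)), (23, np.float64(-44.91)), (248, np.float64(-254.76)), (249, np.float64(-255.89)), (250, np.float64(-257.03))]
cols spacer (np.float64(296.7), np.float64(351.8478260869565)) rail (np.float64(310.2674418604651), np.float64(337.9375)) [np.float64(582.1896039253348), np.float64(582.6182174410179)]
```

```bash
cat > pnp.py <<'E'
from lat import *
def fixpose(c,im,h):
    """h: rough plate corners px: TL,TR,BR,BL. returns R,t of camera_from_plate (x along rail to stop, y world-ish +x side, z up... right-handed: y=-image right)"""
    S=cv2.GaussianBlur(cv2.cvtColor(im,cv2.COLOR_BGR2HSV)[...,1],(3,3),0).astype(np.float32)
    def line(p,q):
        p,q=np.array(p,float),np.array(q,float);t=(q-p)/np.hypot(*(q-p));n=np.array([-t[1],t[0]]);pts=[]
        ks=np.arange(-6,6.01,.25)
        for f in np.linspace(.08,.92,50):
            b=p+f*(q-p);P=(b+ks[:,None]*n).astype(np.float32)
            v=cv2.remap(S,P[:,:1].copy(),P[:,1:].copy(),cv2.INTER_LINEAR).ravel();g=abs(np.gradient(v))
            if g.max()>5 and abs(v[-4:].mean()-v[:4].mean())>60:
                w=g*(g>.3*g.max());pts.append(b+n*(w@ks/w.sum()))
        pts=np.array(pts,np.float32)
        for _ in range(2):
            vx,vy,x,y=cv2.fitLine(pts,cv2.DIST_HUBER,0,.01,.01).ravel()
            e=abs((pts-[x,y])@[-vy,vx]);pts=pts[e<.6] if (e<.6).sum()>8 else pts
        return np.cross([x,y,1],[x+vx,y+vy,1])
    L=[line(h[i],h[(i+1)%4]) for i in range(4)]
    C=[np.cross(L[i-1],L[i]) for i in range(4)];C=np.array([k[:2]/k[2] for k in C])
    K=np.array([[c["fx"],0,c["cx"]],[0,c["fy"],c["cy"]],[0,0,1]])
    O=np.array([[107.5,45,8],[107.5,-45,8],[-107.5,-45,8],[-107.5,45,8]],float) 
    ok,r,t=cv2.solvePnP(O,C,K,None,flags=cv2.SOLVEPNP_ITERATIVE)
    pr=cv2.projectPoints(O,r,t,K,None)[0].reshape(-1,2)
    M=np.eye(4);M[:3,:3]=cv2.Rodrigues(r)[0];M[:3,3]=t.ravel()
    print("corners",C.round(1).tolist(),"rms",np.sqrt(((pr-C)**2).mean()).round(2),"cam",(-M[:3,:3].T@M[:3,3]).round(1))
    return dict(c,camera_from_world=M)
E
python3 - <<'E'
from pnp import *
d=np.load("pics/f3.npy",allow_pickle=True).item();c=d["c"];im=cv2.imread("pics/f3.png")
p=fixpose(c,im,[(273,22),(375,22),(368,250),(283,250)])
X=lambda r,z:ray(p,(324,r),z)[0].round(2)
print("spacer",X(81.4,50),X(108.5,50),"jaw z24",X(163.7,24),"jaw z48",X(166.8,48),X(167.2,48))
print("spacer y edges",ray(p,(296.7,95),50)[1],ray(p,(351.85,95),50)[1],"rail",ray(p,(310.27,130),24)[1],ray(p,(337.94,130),24)[1])
E
```

```text
corners [[271.7, 22.1], [375.2, 21.4], [366.9, 249.6], [282.4, 251.5]] rms 0.31 cam [ 28.7   7.5 306.9]
spacer 54.97 34.74 jaw z24 -13.33 jaw z48 -12.4 -12.74
spacer y edges 22.53617778849499 -21.02731208614906 rail 12.845647530899118 -11.944257964941183
```

>>> drive_tool(series=[0.1, 0, 0, -1, 0, 0, -0.145, 0.1, 0, 0, -1, 0, 0, -0.145, 0.1, 0, 0, 0, 0, 0, -0.145, 0.1, 0, 0, 0, 0, 0, -0.145, 0.1, 0, 0, 0, 0, 0, -0.145, 0.1, 0, 0, 0, 0, 0, -0.145, 0.1, 0, 0, 0, 0, 0, -0.145, 0.1, 0, 0, 0, 0, 0, -0.145, 0.1, 0, 0, 0, 0, 0, -0.145, 0.1, 0, 0, 0, 0, 0, -0.145, 0.1, 0, 0, 0, 0, 0, -0.145])

```text
time_s: 10.45
eef_pos: [583.1, -188.2, 181.9]
eef_rot: [-0.0, -0.027, 1.0, 0.001]
wrist_force: [0.1, 1.1, -0.7]
grip_width: 47.1
finger_force: 0.0
```

>>> drive_tool(series=[0.1, -0.66, 4.5, 0, 0, 0, 0, 0.1, -0.66, 4.5, 0, 0, 0, 0, 0.1, -0.66, 4.5, 0, 0, 0, 0, 0.1, -0.66, 4.5, 0, 0, 0, 0, 0.1, -0.66, 4.5, 0, 0, 0, 0, 0.1, -0.66, 4.5, 1, 0, 0, 0, 0.1, -0.66, 4.5, 2, 0, 0, 0, 0.1, -0.66, 4.5, 2, 0, 0, 0, 0.1, 0, 0, 0, 0, 0, 0, 0.1, 0, 0, 0, 0, 0, 0])

```text
time_s: 11.45
eef_pos: [617.9, 175.2, 131.2]
eef_rot: [-0.001, -0.025, 1.0, 0.001]
wrist_force: [-0.3, -0.4, 0.5]
grip_width: 47.1
finger_force: 0.0
```

```bash
python3 - <<'E'
from w import *
s,c,im=shot("w3");print(s["eef_pos"],s["grip_width"],toolR(s).as_matrix().round(3)[:2,:2])
block(c,im,(571,171.5));print(delta(s,[571,171.5,33]))
E
```

```text
[617.88266214 175.1799694  131.1706231 ] 47.10060270503072 [[-0.999 -0.05 ]
 [-0.05   0.999]]
post V hist [193.  236.  244.  245.  245.7] bbox [314 138  18  20 324]
top ((323.0, 148.5), (15.0, 16.0), 90.0) [570.9 171.4  60. ]
block ((322.5, 144.5), (27.0, 55.0), 90.0) [571.1 171. ] len [42.5 20.9 43.6] yaw of long edge -87.1
[ 4.67370418 -0.14343554  9.82984688]
```

>>> drive_tool(series=[0.1, 2.4, -0.2, 0, 0, 0, 0, 0.1, 2.3, -0.1, 0, 0, 0, 0, 0.1, 0, 0, 2.5, 0, 0, 0, 0.1, 0, 0, 2.5, 0, 0, 0, 0.1, 0, 0, 2.5, 0, 0, 0, 0.1, 0, 0, 2.1, 0, 0, 0, 0.1, 0, 0, 0, 0, 0, 0, -1, 0, 0, 0, 0, 0, 0, -1, 0, 0, 0, 0, 0, 0, -1, 0, 0, 0, 0, 0, 0, -1, 0, 0, 0, 0, 0, 0, -1, 0, 0, 0, 0, 0, 0])

```text
time_s: 12.7
eef_pos: [574.2, 166.9, 37.9]
eef_rot: [0.001, -0.022, 1.0, 0.001]
wrist_force: [0.1, 0.1, 7.6]
grip_width: 10.8
finger_force: 59.2
```

>>> drive_tool(series=[-0.3, 0, 0, 0, 0, 0, 0, -0.3, 0, 0, 0, 0, 0, 0, -0.3, 0.3, 0, 0.2, 0, 0, 0, -0.3, 0, 0, 0.25, 0, 0, 0, -0.3, 0, 0, 0, 0, 0, 0])

```text
time_s: 13.2
eef_pos: [569.4, 166.0, 31.2]
eef_rot: [-0.001, -0.022, 1.0, -0.0]
wrist_force: [-0.5, -0.6, -0.3]
grip_width: 29.9
finger_force: 0.0
```

>>> drive_tool(series=[-0.3, -0.15, 0, -0.2, 0, 0, 0, -0.3, 0, 0, 0, 0, 0, 0, -1, 0, 0, 0, 0, 0, 0, -1, 0, 0, 0, 0, 0, 0, -1, 0, 0, 0, 0, 0, 0, -1, 0, 0, 0, 0, 0, 0])

```text
time_s: 13.8
eef_pos: [571.7, 166.4, 34.0]
eef_rot: [0.0, -0.022, 1.0, 0.0]
wrist_force: [0.1, 0.5, 2.4]
grip_width: 11.0
finger_force: 58.5
```

>>> drive_tool(series=[-1, 0, 0, -2, 0, 0, 0, -1, 0, 0, -4, 0, 0, 0.145, -1, 0, 0, -4, 0, 0, 0.145, -1, 0, 0, -3, 0, 0, 0.145, -1, 0, 0, -2, 0, 0, 0.145, -1, 0, 0, 0, 0, 0, 0.145, -1, 0, 0, 0, 0, 0, 0.145, -1, 0, 0, 0, 0, 0, 0.145, -1, 0, 0, 0, 0, 0, 0.145, -1, 0, 0, 0, 0, 0, 0.145, -1, 0, 0, 0, 0, 0, 0.145, -1, 0, 0, 0, 0, 0, 0.145])

```text
time_s: 15.0
eef_pos: [570.7, 166.2, 183.2]
eef_rot: [-0.0, 0.702, 0.712, -0.001]
wrist_force: [0.3, 0.5, -1.0]
grip_width: 10.7
finger_force: 58.8
```

```bash
python3 - <<'E'
from h import *
s=read_state();print(toolR(s).as_matrix().round(4)[:2,:2],delta(s,[581.7,-137,150]),s["eef_pos"])
E
```

```text
[[-0.0142  0.9999]
 [ 0.9999  0.0142]] [-30.32892544   0.66921653   3.3294207 ] [570.7481661  166.17219609 183.23158132]
```

>>> drive_tool(series=[-1, -4.35, 0.1, 0, 0, 0, 0, -1, -4.35, 0.1, 0, 0, 0, 0, -1, -4.35, 0.1, 0, 0, 0, 0, -1, -4.35, 0.1, 0, 0, 0, 0, -1, -4.35, 0.1, 0, 0, 0, 0, -1, -4.35, 0.1, 0, 0, 0, -0.006, -1, -4.35, 0.1, 0, 0, 0, 0, -1, 0, 0, 2, 0, 0, 0, -1, 0, 0, 3, 0, 0, 0, -1, 0, 0, 2, 0, 0, 0, -1, 0, 0, 0, 0, 0, 0, -1, 0, 0, 0, 0, 0, 0])

```text
time_s: 16.2
eef_pos: [584.6, -137.9, 113.7]
eef_rot: [-0.0, 0.698, 0.716, -0.0]
wrist_force: [0.5, 0.6, -1.9]
grip_width: 10.8
finger_force: 58.7
```

>>> drive_tool(series=[-1, -0.1, -0.26, 1.5, 0, 0, 0.004, -1, 0, 0, 1.5, 0, 0, 0, -1, 0, 0, 1.4, 0, 0, 0, -1, 0, 0, 0.9, 0, 0, 0, -1, 0, 0, 0, 0, 0, 0, -1, 0, 0, 0, 0, 0, 0])

```text
time_s: 16.8
eef_pos: [582.5, -139.1, 60.7]
eef_rot: [0.0, 0.699, 0.715, 0.0]
wrist_force: [0.3, -0.4, -1.7]
grip_width: 11.1
finger_force: 58.9
```

>>> drive_tool(series=[-1, -0.6, -0.05, 0.1, 0, 0, 0, -1, -0.6, 0, 0.1, 0, 0, 0, -1, 0, 0, 0, 0, 0, 0, -1, 0, 0, 0, 0, 0, 0])

```text
time_s: 17.2
eef_pos: [582.1, -151.7, 59.0]
eef_rot: [0.0, 0.7, 0.715, 0.0]
wrist_force: [0.4, 0.3, -1.9]
grip_width: 10.8
finger_force: 58.8
```

>>> drive_tool(series=[-1, -0.1, 0, 0, 0, 0, 0, -1, 0, 0, 0, 0, 0, 0])

```text
time_s: 17.4
eef_pos: [582.1, -152.4, 58.8]
eef_rot: [0.0, 0.699, 0.715, -0.0]
wrist_force: [0.1, -0.2, -2.1]
grip_width: 10.5
finger_force: 58.8
```

>>> drive_tool(series=[-1, -0.08, 0, 0, 0, 0, 0, -1, 0, 0, 0, 0, 0, 0])

```text
time_s: 17.6
eef_pos: [582.1, -152.7, 58.8]
eef_rot: [-0.0, 0.699, 0.715, 0.0]
wrist_force: [-0.1, 0.8, -2.4]
grip_width: 10.8
finger_force: 58.9
```

>>> drive_tool(series=[-1, -0.08, 0, 0, 0, 0, 0, -1, 0, 0, 0, 0, 0, 0])

```text
time_s: 17.8
eef_pos: [582.1, -152.8, 58.8]
eef_rot: [-0.0, 0.699, 0.715, 0.0]
wrist_force: [-0.6, 2.2, -1.2]
grip_width: 11.1
finger_force: 58.9
```

>>> drive_tool(series=[-1, -0.08, 0, 0, 0, 0, 0, -1, 0, 0, 0, 0, 0, 0])

```text
time_s: 18.0
eef_pos: [582.1, -153.0, 58.8]
eef_rot: [-0.001, 0.699, 0.715, 0.001]
wrist_force: [-0.4, 5.7, 1.0]
grip_width: 11.0
finger_force: 59.0
```

>>> drive_tool(series=[-1, -0.08, 0, 0, 0, 0, 0, -1, 0, 0, 0, 0, 0, 0])

```text
time_s: 18.2
eef_pos: [582.1, -153.0, 58.8]
eef_rot: [-0.001, 0.699, 0.715, 0.001]
wrist_force: [-1.4, 7.3, 0.4]
grip_width: 10.9
finger_force: 59.1
```

>>> drive_tool(series=[-1, 0.9, 0, 0, 0, 0, 0, -1, 0.9, 0, 0, 0, 0, 0, -1, 0.7, 0, 0, 0, 0, 0, -1, 0, 0, 0, 0, 0, 0, -1, 0, 0, 0, 0, 0, 0])

```text
time_s: 18.7
eef_pos: [581.7, -130.5, 58.8]
eef_rot: [0.0, 0.699, 0.715, -0.0]
wrist_force: [-0.0, 0.2, -1.5]
grip_width: 11.0
finger_force: 58.8
```

>>> drive_tool(series=[-1, 0.08, 0, 0, 0, 0, 0, -1, 0, 0, 0, 0, 0, 0])

```text
time_s: 18.9
eef_pos: [581.6, -130.0, 58.8]
eef_rot: [0.0, 0.7, 0.715, -0.0]
wrist_force: [0.5, -0.4, -2.7]
grip_width: 10.7
finger_force: 58.8
```

>>> drive_tool(series=[-1, 0.08, 0, 0, 0, 0, 0, -1, 0, 0, 0, 0, 0, 0])

```text
time_s: 19.1
eef_pos: [581.6, -128.7, 58.8]
eef_rot: [-0.0, 0.699, 0.715, 0.0]
wrist_force: [-0.3, 0.7, -2.2]
grip_width: 10.9
finger_force: 58.8
```

>>> drive_tool(series=[-1, 0.08, 0, 0, 0, 0, 0, -1, 0, 0, 0, 0, 0, 0])

```text
time_s: 19.3
eef_pos: [581.6, -127.7, 58.8]
eef_rot: [-0.0, 0.699, 0.715, 0.0]
wrist_force: [0.1, -0.1, -1.5]
grip_width: 10.4
finger_force: 58.8
```

>>> drive_tool(series=[-1, 0.08, 0, 0, 0, 0, 0, -1, 0, 0, 0, 0, 0, 0])

```text
time_s: 19.5
eef_pos: [581.5, -126.9, 58.8]
eef_rot: [-0.0, 0.699, 0.715, 0.0]
wrist_force: [0.8, 0.6, -1.7]
grip_width: 10.5
finger_force: 58.8
```

>>> drive_tool(series=[-1, 0.08, 0, 0, 0, 0, 0, -1, 0, 0, 0, 0, 0, 0])

```text
time_s: 19.7
eef_pos: [581.5, -126.2, 58.8]
eef_rot: [-0.0, 0.699, 0.715, 0.0]
wrist_force: [1.1, -0.4, -2.2]
grip_width: 10.6
finger_force: 58.8
```

>>> drive_tool(series=[-1, 0.06, 0, 0, 0, 0, 0, -1, 0, 0, 0, 0, 0, 0])

```text
time_s: 19.9
eef_pos: [581.5, -126.0, 58.8]
eef_rot: [0.0, 0.699, 0.715, -0.0]
wrist_force: [0.1, -0.6, -2.0]
grip_width: 10.7
finger_force: 58.9
```

>>> drive_tool(series=[-1, 0.06, 0, 0, 0, 0, 0, -1, 0, 0, 0, 0, 0, 0])

```text
time_s: 20.1
eef_pos: [581.6, -125.9, 58.8]
eef_rot: [0.0, 0.699, 0.715, -0.0]
wrist_force: [0.9, -2.1, -1.7]
grip_width: 10.9
finger_force: 58.8
```

>>> drive_tool(series=[-1, 0.06, 0, 0, 0, 0, 0, -1, 0, 0, 0, 0, 0, 0])

```text
time_s: 20.3
eef_pos: [581.6, -125.8, 58.9]
eef_rot: [0.001, 0.7, 0.715, -0.0]
wrist_force: [0.1, -4.4, -2.5]
grip_width: 10.4
finger_force: 58.8
```

>>> drive_tool(series=[-1, -0.06, 0.02, 0, 0, 0, 0, -1, -0.02, 0, 0.2, 0, 0, 0, -1, 0, 0, 0.15, 0, 0, 0, -1, 0, 0, 0.08, 0, 0, 0, -1, 0, 0, 0, 0, 0, 0])

```text
time_s: 20.8
eef_pos: [582.0, -125.9, 54.4]
eef_rot: [0.0, 0.699, 0.715, 0.0]
wrist_force: [0.2, -5.2, -1.3]
grip_width: 10.2
finger_force: 59.1
```

>>> drive_tool(series=[-1, 0, 0, 0.06, 0, 0, 0, -1, 0, 0, 0, 0, 0, 0])

```text
time_s: 21.0
eef_pos: [582.0, -125.9, 54.0]
eef_rot: [0.001, 0.699, 0.715, 0.0]
wrist_force: [-0.7, -6.0, 0.0]
grip_width: 10.9
finger_force: 59.3
```

>>> drive_tool(series=[-1, -0.06, 0, 0.05, 0, 0, 0, -1, 0, 0, 0, 0, 0, 0])

```text
time_s: 21.2
eef_pos: [582.1, -125.9, 53.9]
eef_rot: [0.0, 0.699, 0.715, 0.0]
wrist_force: [-0.4, -4.4, 4.1]
grip_width: 10.6
finger_force: 59.9
```

>>> drive_tool(series=[-1, 0, 0, 0.05, 0, 0, 0, -1, 0, 0, 0, 0, 0, 0])

```text
time_s: 21.4
eef_pos: [582.1, -125.9, 53.9]
eef_rot: [0.0, 0.699, 0.715, 0.0]
wrist_force: [-2.5, -3.3, 8.9]
grip_width: 10.8
finger_force: 60.5
```

>>> drive_tool(series=[0.1, 0, 0, 0, 0, 0, 0, 0.1, 0, 0, 0, 0, 0, 0, 0.1, 0, 0, 0, 0, 0, 0, 0.1, 0, 0, -2, 0, 0, 0, 0.1, 0, 0, -4, 0, 0, 0, 0.1, -2.4, 0, -4, 0, 0, 0, 0.1, -4, 0, -1, 0, 0, 0, 0.1, -2.5, 0, 0, 0, 0, 0, 0.1, 0, 0, 0, 0, 0, 0, 0.1, 0, 0, 0, 0, 0, 0])

```text
time_s: 22.4
eef_pos: [583.4, -214.3, 162.4]
eef_rot: [-0.001, 0.699, 0.715, 0.0]
wrist_force: [-0.4, 1.4, -0.4]
grip_width: 46.8
finger_force: 0.0
```

```bash
python3 - <<'E'
from pnp import *
s,c,im=shot("f4");print(s["eef_pos"],toolR(s).as_matrix().round(4)[:2,:2],s["grip_width"])
cv2.imwrite("pics/f4c.png",cv2.resize(im[0:300,200:450],None,fx=2,fy=2))
m=cv2.inRange(cv2.cvtColor(im,cv2.COLOR_BGR2HSV),(3,180,215),(14,255,255))
k=max(cv2.findContours(m,0,2)[0],key=cv2.contourArea);r=cv2.minAreaRect(k);print("handle top",r,ray(c,r[0],90),delta(s,ray(c,r[0],90)))
E
```

```text
[ 583.36061868 -214.26669469  162.38134789] [[-0.0215  0.9998]
 [ 0.9998  0.0215]] 46.76186431695403
handle top ((324.0, 212.5), (17.0, 32.0), 90.0) [ 584.16282197 -214.00668987   90.        ] [0.01283473 0.0857884  7.23810626]
```

View pics/f4c.png

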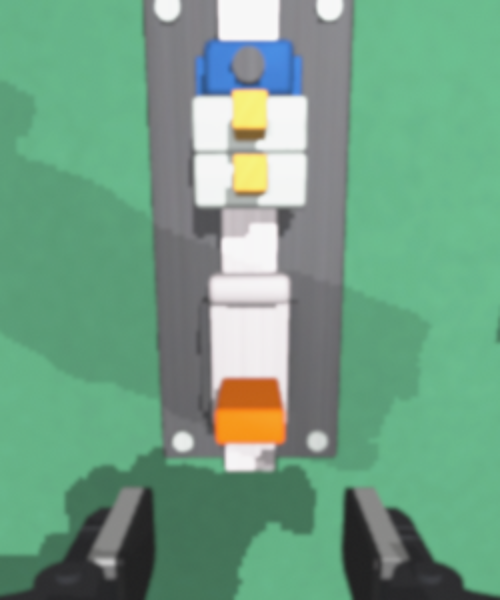

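Both spacers stand square and centred against the stop, with posts at crop (249,112) and (250,173). The handle at (250,410) is directly under the gripper. I'll descend and grip it.

>>> drive_tool(series=[0.1, 0, 0.05, 2.7, 0, 0, 0, 0.1, 0, 0, 2.7, 0, 0, 0, 0.1, 0, 0, 2.7, 0, 0, 0, 0.1, 0, 0, 2.5, 0, 0, 0, 0.1, 0, 0, 0, 0, 0, 0, 0.1, 0, 0, 0, 0, 0, 0, -1, 0, 0, 0, 0, 0, 0, -1, 0, 0, 0, 0, 0, 0, -1, 0, 0, 0, 0, 0, 0, -1, 0, 0, 0, 0, 0, 0])

```text
time_s: 23.45
eef_pos: [584.0, -214.6, 58.6]
eef_rot: [-0.0, 0.699, 0.715, 0.0]
wrist_force: [-3.3, 1.2, 6.6]
grip_width: 25.1
finger_force: 60.3
```

>>> drive_tool(series=[-1, 0.6, 0, -0.1, 0, 0, 0, -1, 0.6, 0, -0.1, 0, 0, 0, -1, 0.6, 0, 0, 0, 0, 0, -1, 0.5, 0, 0, 0, 0, 0, -1, 0, 0, 0, 0, 0, 0, -1, 0, 0, 0, 0, 0, 0])

```text
time_s: 24.05
eef_pos: [583.4, -192.0, 58.7]
eef_rot: [-0.0, 0.699, 0.715, -0.0]
wrist_force: [-0.9, -4.1, -8.7]
grip_width: 25.2
finger_force: 60.2
```

>>> drive_tool(series=[-1, 0.15, 0, 0, 0, 0, 0, -1, 0.1, 0, 0, 0, 0, 0, -1, 0, 0, 0, 0, 0, 0])

```text
time_s: 24.35
eef_pos: [583.3, -189.4, 58.7]
eef_rot: [-0.0, 0.699, 0.715, -0.0]
wrist_force: [-0.5, -4.5, -9.1]
grip_width: 25.0
finger_force: 60.1
```

>>> drive_tool(series=[-1, 0.08, 0, 0.1, 0, 0, 0, -1, 0, 0, 0, 0, 0, 0])

```text
time_s: 24.55
eef_pos: [583.3, -189.1, 58.6]
eef_rot: [0.0, 0.699, 0.715, -0.0]
wrist_force: [-2.6, -5.3, -2.7]
grip_width: 25.3
finger_force: 61.0
```

>>> drive_tool(series=[-1, 0.08, 0, 0, 0, 0, 0, -1, 0, 0, 0, 0, 0, 0])

```text
time_s: 24.75
eef_pos: [583.3, -188.3, 58.6]
eef_rot: [0.0, 0.699, 0.715, -0.0]
wrist_force: [-1.7, -3.9, -2.4]
grip_width: 25.0
finger_force: 60.9
```

>>> drive_tool(series=[-1, 0.08, 0, 0, 0, 0, 0, -1, 0, 0, 0, 0, 0, 0])

```text
time_s: 24.95
eef_pos: [583.3, -187.9, 58.6]
eef_rot: [0.0, 0.699, 0.715, -0.0]
wrist_force: [-2.8, -6.1, -2.3]
grip_width: 25.0
finger_force: 60.9
```

>>> drive_tool(series=[-1, 0.08, 0, 0, 0, 0, 0, -1, 0, 0, 0, 0, 0, 0])

```text
time_s: 25.15
eef_pos: [583.3, -187.9, 58.6]
eef_rot: [0.001, 0.7, 0.714, -0.001]
wrist_force: [-1.9, -7.1, -2.7]
grip_width: 25.1
finger_force: 60.8
```

>>> drive_tool(series=[-1, 0.2, 0, 0, 0, 0, 0, -1, 0, 0, 0, 0, 0, 0])

```text
time_s: 25.35
eef_pos: [583.3, -187.9, 58.7]
eef_rot: [0.002, 0.7, 0.714, -0.001]
wrist_force: [-1.8, -9.8, -4.5]
grip_width: 24.9
finger_force: 60.6
```

>>> drive_tool(series=[-1, 0.2, 0, 0, 0, 0, 0, -1, 0, 0, 0, 0, 0, 0])

```text
time_s: 25.55
eef_pos: [583.3, -187.9, 58.6]
eef_rot: [0.003, 0.7, 0.714, -0.002]
wrist_force: [-1.0, -12.7, -6.6]
grip_width: 25.2
finger_force: 60.4
```

>>> drive_tool(series=[-1, 0.3, 0, 0.05, 0, 0, 0, -1, 0, 0, 0, 0, 0, 0])

```text
time_s: 25.75
eef_pos: [583.3, -187.9, 58.7]
eef_rot: [0.005, 0.701, 0.713, -0.003]
wrist_force: [-1.4, -19.2, -4.4]
grip_width: 24.9
finger_force: 60.6
```

>>> drive_tool(series=[-1, 0.3, 0, 0.05, 0, 0, 0, -1, 0, 0, 0, 0, 0, 0, -1, 0, 0, 0, 0, 0, 0, -1, 0, 0, 0, 0, 0, 0, -1, 0, 0, 0, 0, 0, 0])

```text
time_s: 26.25
eef_pos: [583.3, -187.9, 58.6]
eef_rot: [0.006, 0.702, 0.713, -0.004]
wrist_force: [-1.4, -22.5, -1.7]
grip_width: 24.9
finger_force: 60.8
```

```bash
python3 - <<'E'
from w import *
s,c,im=shot("f5");t=cv2.cvtColor(get_image("top"),cv2.COLOR_RGB2BGR);print(s["eef_pos"],s["wrist_force"],s["joint_vel"].round(4))
a=cv2.resize(im[0:260,180:470],None,fx=1.8,fy=1.8)
b=cv2.resize(t[180:260,195:400],(a.shape[1],204));cv2.imwrite("pics/f5c.png",np.vstack([a[-390:],b]))
E
```

```text
[ 583.30856069 -187.89248541   58.6434034 ] [ -1.40402054 -22.54146838  -1.74773221] [ 0.0033 -0.0007 -0.0001  0.0001  0.0023 -0.0005  0.0004]
```

View pics/f5c.png

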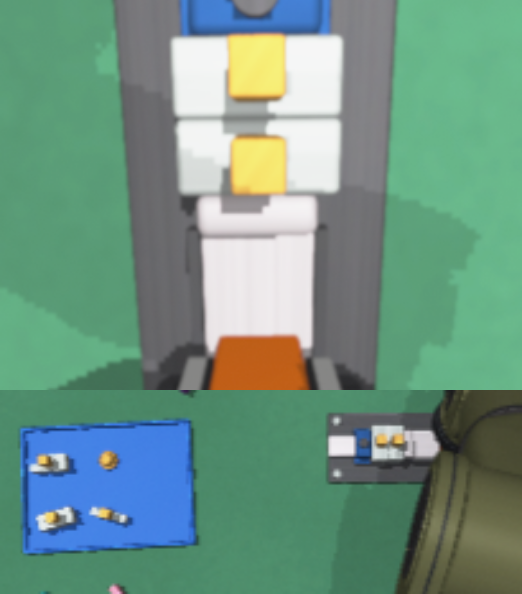

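The jaw is pressed against both spacers, which are square against the stop. The third sound spacer and the faulty parts are still in the tray. Jaw travel was about 26.8 mm, short of the 28 mm end stop and in line with the probed 26.9 mm, and I'm holding it with about 22 N.

```bash
python3 -c "
from bench import *
print(finish_job())"
```

```text
the job is handed in; nothing more can be done
None
```

Job handed in: two sound spacers stand square against the stop, with the jaw held closed on them at about 22 N after about 26.8 mm of its 28 mm travel; the third sound spacer and the faulty ones stay in the tray.

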